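Present the nicked glaze test tile over the clay relief

TASK

Pick up the test tile that has a small square nick cut out of one corner and show it over the round hollow in the clay relief: hold it in the air above the middle of the hollow, about a hand's breadth clear of the clay, the face that was up still facing up, sloping at about 40 degrees with the nicked (label) end as the high end and its short edges level. Leave the other tiles, the jar and the wooden paddle where they are, do not touch the soft clay, and finish while still holding the tile there, motionless in the gripper.

Things in the scene. Friction and masses are not known exactly. Their poses are not given: they have to be found in the camera images.
- tile_center (a point): Centre of the nicked test tile (half-way up): a flat white fired-clay tile 110 long x 44 wide x 8 mm thick, about 80 g, lying flat on the bench. Axes: x along its length towards the nicked (label) end, y across its width towards the nicked corner, z out of its upper face. The nick is a 14 x 14 mm square missing from the +x +y corner; the other three corners are square. At the middle of its length its full 44 mm width can be gripped.
- nick (a point): Middle of the missing 14 x 14 mm square corner of that tile, at the level of its upper face (48 mm along x, 15 mm along y and 4 mm above the tile's centre; same axes).
- hollow (a point): Centre of the mouth of the round hollow (90 mm across, 16 mm deep) in the clay relief, at the level of the slab's top, 40 mm above the bench; a raised clay bead rings it at 55 mm radius. The relief is a fixed brown clay slab 300 x 260 mm on a 330 x 290 mm plywood board; the hollow's centre lies 30 mm from the slab's middle along the point's +x, which runs along the slab's long side. z is up. Clay ridges on the slab reach at most 48 mm above the bench.
- plain_a_center (a point): Centre of a bystander: a test tile of the same size and material, with four square corners. Axes as the nicked tile's: x along, z up.
- plain_b_center (a point): Centre of a second such plain tile with four square corners, a bystander.
- jar: Bystander: grey round open jar 68 mm across, 65 mm tall; origin at the centre of its underside.
- paddle: Bystander: light wooden modelling paddle lying flat, about 190 mm long along its x axis (75 mm to its -x, 115 mm to its +x), 22 mm wide, 10 mm thick; origin under its handle's middle.
- tile: The nicked tile itself (origin at the centre of its underside, 4 mm below its centre; same axes).
- relief: The clay relief on its board (origin at the centre of the board's underside; x along the long side).
Mind the look-alikes: they are no part of the job. What is shaped like the tile but blue is not meant.

How it is judged (in metres and radians):
On the way:
1. the nicked tile is lifted off the bench in the gripper (height (world z) of tile_center above 0.05 m and contact force between tile and the fingers above 0.5 N), for 0.2 s.
At the end, for the whole second after the job is handed in: The nicked tile is held still by the fingers, off the clay: centre within 35 mm horizontally of the middle of the hollow and 95 to 240 mm above the bench, length rising 25 to 55 degrees towards the nicked end, short edges level within 15 degrees, upper face still up (horizontal distance between tile_center and hollow below 0.035 m and height (world z) of tile_center between 0.095 and 0.24 m and angle between tile_center's own x axis and vertical between 0.61 and 1.13 rad and angle between tile_center's own y axis and vertical between 1.3 and 1.84 rad and angle between tile_center's own z axis and vertical below 1.05 rad and contact force between tile and the fingers above 0.5 N and contact force between tile and relief below 0.05 N and linear speed of tile below 0.03 m/s and angular speed of tile below 0.3 rad/s); the arm keeps its last pose, push and grip.
It fails at once if a plain tile is displaced by more than 30 mm (distance of any of plain_a_center, plain_b_center from where it was at the start of the episode above 0.03 m).
It fails at once if the jar or the paddle is displaced by more than 30 mm (distance of any of jar, paddle from where it was at the start of the episode above 0.03 m).
It fails at once if the soft clay relief is touched with more than 1 N (contact force between relief and anything else above 1 N).
It also fails if it takes over 37 s, if anything falls off the work surface, if the arm or the gripper's body presses on something with over 40 N, if the wrist force passes 120 N, or if a joint passes its speed limit or range.

ROBOT

A 6-joint arm with a two-finger parallel gripper is mounted at the origin on the work surface. World frame = base frame: x ahead of the robot, y to its left, z up, the work surface at z = 0. Lengths are in mm, angles in rad, forces in N, time in s.
With the tool pointing down it reaches from about 275 to 775 mm from the base axis. Payload 14.6 kg.
Tool frame: the origin (TCP) lies midway between the tips of the shut fingers; the grasp point (between the pads) lies 19 mm behind it (robot.grip_depth is the distance from the TCP to the grasp point, in mm); x points along the fingers, y is the direction in which the jaws open and shut, and the axes are right-handed (so a half turn about x gives the same grasp; the last joint's range is limited). The gripper opens to 85 mm and grips with 20 to 120 N. Pads are 22 mm wide; open, the fingers measure 114 mm over their backs; the gripper's body (76 mm by 85 mm) begins 54 mm behind the grasp point. The pads swing forward as they close: fully open they stand 13 mm farther back than shut.
Start: joints at [-1.353, 0.263, -0.048, 1.259, 0, 1.415], TCP at [191.212, -488.944, 231.278] pointing down, gripper open.
Joint ranges: [-2.65, 2.65], [-0.89, 1.7], [-1.18, 1.37], [-2.13, 2.11], [-1.35, 1.29], [-3.14, 3.14]. Speed limits (rad/s): [1.89, 1.89, 2.57, 2.79, 3.14, 3.14].

INTERFACE

Orientations are given as [roll, pitch, yaw] about the fixed x, y, z axes, in that order (R = Rz(yaw) Ry(pitch) Rx(roll)).
In Python, from bench import robot gives the robot as it stands.
- The arm moves only by the tool drive_tool, never from a script. Its argument "targets" is a list of rows, each an object with "offset": the shift along the tool's x, y, z in mm, a list of three; "rotation": the turn, a rotation vector about the tool's x, y, z in rad, a list of three. In form: [{"offset": [x, y, z], "rotation": [rx, ry, rz]}, ...]. A call has 1 to 10 rows; each row is the pose to reach, as a shift and turn from the pose commanded when the call began, along the tool's axes at that moment; what a row does not reach only later rows make up. A row lasts 1/8 s, in which the tool goes at most 62.5 mm and 10.7 degrees, less where a joint would pass 70% of its speed; a pose out of reach is approached as far as the arm can. A call with a gripper value outside its range is refused whole. "grip" is the finger opening in mm, from 0 to 85.4, set as the call begins (left out, the last holds). The fingers move at their own pace and stop on an object; "newtons" is the grip in N (left out, the last holds). Time passes only in rows, so rows that repeat a pose let the fingers close. It gives the time, the measured TCP pose, the force and the opening at its end, in the units of the state.
- robot.get_obs(): the state, without advancing time (a new reading comes with each control period).
- robot.get_image(name): name is "scene" or "side" or "wrist"; returns a dict with "img" (384x512x3 uint8, red, green, blue), "mtx" (3x3 intrinsics, pixels), "view" (4x4, takes a point from world to camera coordinates). Camera axes: x right, y up, looking along -z (the intrinsics and any distortion apply to the point x, -y, -z); pixel columns grow to the right and rows downward; lengths in mm; the calibration is good to about 2 mm. The wrist camera is an equidistant fisheye: a pixel r from the principal point sees the ray r / f radians off the axis. A picture is of the moment at which its call begins. There is no depth.
- robot.sign_off(): hands the job in, once; it reports no verdict.
The state is a dict: "t": time; "joint_pos": joint angles; "qd": joint speeds; "tau": joint torques, N m; "ee_pos": TCP position; "tcp_rot": TCP orientation; "ft_force": force on the tool from outside, world axes, zero at the start; "torque": the same for the moment, N m; "width": finger opening in mm.
Only numpy, scipy, OpenCV 4.12 (cv2) and the standard library are available. Lean on these libraries where they do the work, as an engineer would, in place of code of your own. Each camera call takes 0.05 s, during which the arm holds its last target.

## Working session

There is one attempt and no reset: what is moved stays moved. The work goes in short steps, Python scripts to look and compute and a tool call to move; the robot and the scene stay as the last step left them, time stands still between calls to the robot, and variables do not carry over. Pictures are saved under pics/ and viewed, and the job is handed in when it is done.

Besides the shell and the picture viewer there is one more tool, called after "Request:" in YAML: its name, and indented under it one key for each argument. drive_tool: Moves the arm, as the interface text tells. Its arguments: {"type":"object","properties":{"targets":{"type":"array"},"grip":{"type":"number"},"newtons":{"type":"number"}},"required":["targets"]}

```bash
mkdir -p pics; ls; python3 - <<'E'
from bench import robot
import cv2,numpy as np,pickle
o=robot.get_obs();print(o)
for n in ["scene","side","wrist"]:
    d=robot.get_image(n);pickle.dump(d,open(f"pics/{n}0.pkl","wb"))
    cv2.imwrite(f"pics/{n}0.png",cv2.resize(d["img"][:,:,::-1],(800,600),interpolation=cv2.INTER_CUBIC))
    print(n,d["mtx"],d["view"],[k for k in d])
E
```

```text
pics
{'t': 0.0, 'joint_pos': array([-1.35330856e+00,  2.63507328e-01, -4.89323199e-02,  1.25941504e+00,
       -2.64788643e-06,  1.41550134e+00]), 'qd': array([ 1.91066163e-04,  7.12050534e-04, -9.78369053e-06, -2.45636543e-04,
       -1.86770169e-03, -1.69184860e-03]), 'tau': array([-9.96513554e-04, -6.37622738e+01,  3.84564078e+01,  1.36075693e-02,
       -1.42256476e-04, -6.16705535e-06]), 'ee_pos': array([ 191.14508175, -488.66578335,  230.83488446]), 'tcp_rot': array([-1.72358946,  1.56973796,  1.79078595]), 'ft_force': array([ 0.15974553, -0.73573618,  0.12029852]), 'torque': array([ 0.00541307,  0.02533851, -0.00574096]), 'width': 85.54029627768611}
scene [[481.61994525   0.         257.80418797]
 [  0.         481.61994525 175.04341743]
 [  0.           0.           1.        ]] [[ 7.19446830e-01  6.94446580e-01  1.18408377e-02 -3.44724313e+02]
 [-3.71986325e-01  3.70868922e-01  8.50930324e-01  2.00797813e+02]
 [ 5.86534255e-01 -6.16603754e-01  5.25145102e-01 -1.52974454e+03]
 [ 0.00000000e+00  0.00000000e+00  0.00000000e+00  1.00000000e+00]] ['img', 'mtx', 'view']
side [[474.18789335   0.         258.84716176]
 [  0.         474.18789335 191.94437499]
 [  0.           0.           1.        ]] [[-8.62194360e-01 -5.06257318e-01 -1.80114963e-02  4.42039643e+02]
 [ 3.74792843e-01 -6.61413997e-01  6.49662874e-01 -3.08156777e+02]
 [-3.40809640e-01  5.53385086e-01  7.60009037e-01 -1.12938749e+03]
 [ 0.00000000e+00  0.00000000e+00  0.00000000e+00  1.00000000e+00]] ['img', 'mtx', 'view']
wrist [[297.31863964   0.         259.14537647]
 [  0.         297.31863964 194.90867115]
 [  0.           0.           1.        ]] [[ 3.64412832e-01 -9.31236834e-01 -1.11634942e-03 -5.24711776e+02]
 [ 8.96174025e-01  3.51017359e-01 -2.71401787e-01  3.55662671e+01]
 [ 2.53131199e-01  9.79018506e-02  9.62465492e-01 -3.78802778e+02]
 [ 0.00000000e+00  0.00000000e+00  0.00000000e+00  1.00000000e+00]] ['img', 'mtx', 'view']
```

View pics/scene0.png

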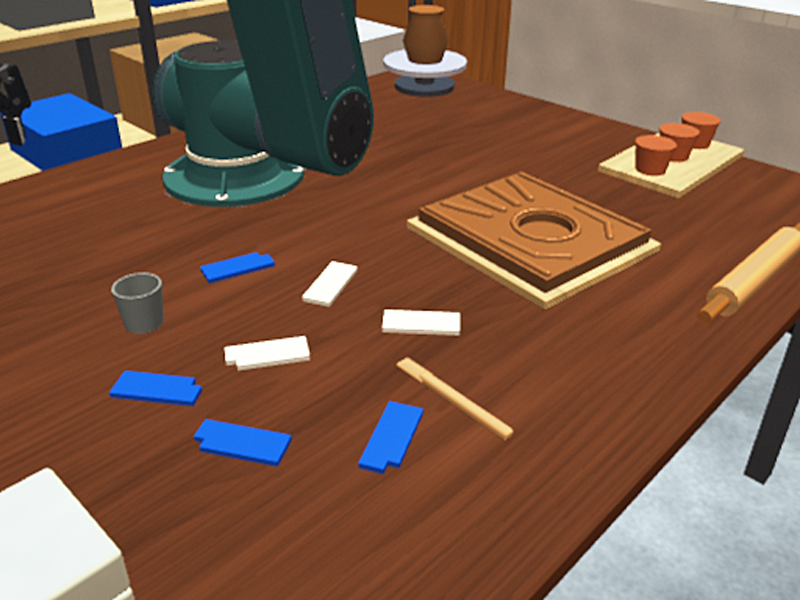

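View pics/side0.png

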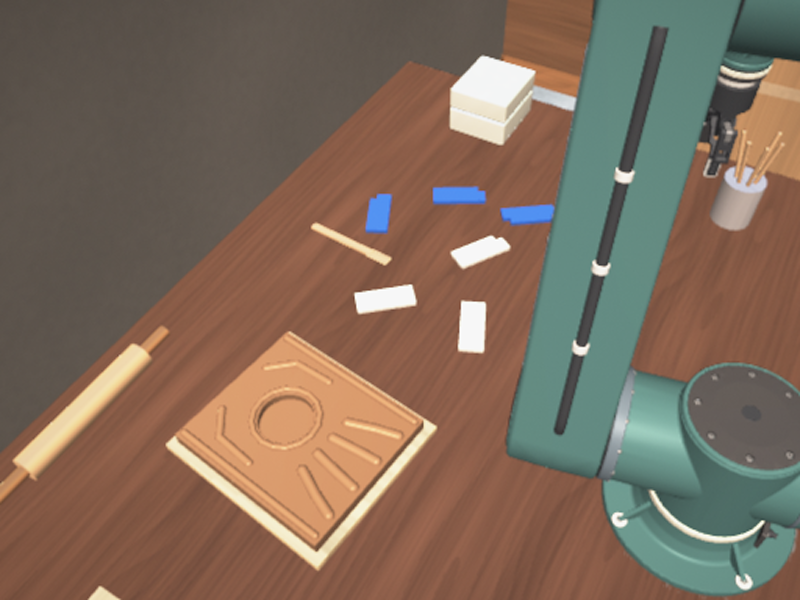

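View pics/wrist0.png

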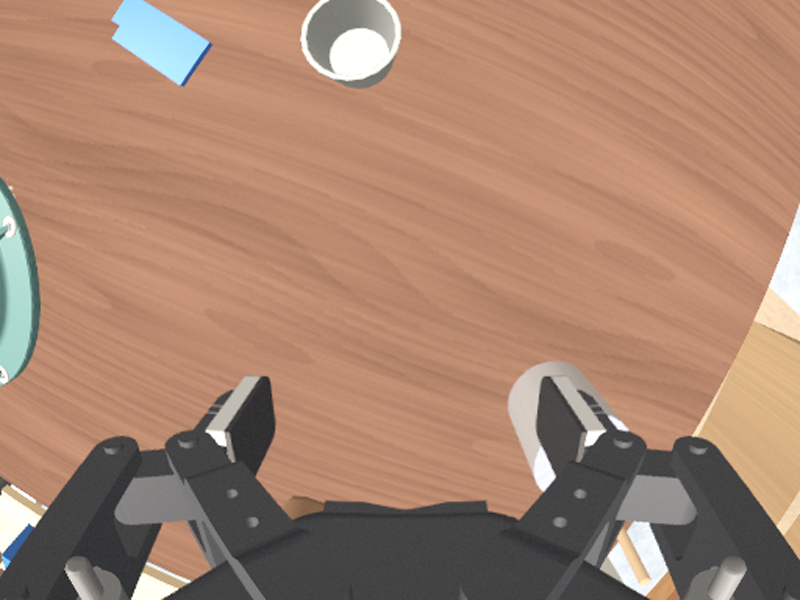

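The scene view (800x600) shows three white tiles: (330,283) and (421,322), both with square corners, and (267,352), with a step at its left end near (230,350). The blue pieces are look-alikes. In the side view the same tile is at (480,251), with its nick near (505,243). I'll confirm with a crop and measure.

```bash
cat > h.py <<'E'
import numpy as np,cv2,pickle
def load(n):return pickle.load(open(f"pics/{n}.pkl","rb"))
def ray(d,uv):
    uv=np.atleast_2d(uv).astype(float);K=d["mtx"];V=d["view"]
    x=(uv[:,0]-K[0,2])/K[0,0];y=(uv[:,1]-K[1,2])/K[1,1]
    c=np.stack([x,-y,-np.ones_like(x)],1);R=V[:3,:3]
    return -R.T@V[:3,3], c@R
def onz(d,uv,z):
    o,r=ray(d,uv);return o+r*((z-o[2])/r[:,2])[:,None]
def proj(d,P):
    c=np.atleast_2d(P)@d["view"][:3,:3].T+d["view"][:3,3];K=d["mtx"]
    return np.stack([K[0,2]+K[0,0]*c[:,0]/-c[:,2],K[1,2]-K[1,1]*c[:,1]/-c[:,2]],1)
E
python3 - <<'E'
from h import *
tiles=[]
for n in ["scene0","side0"]:
    d=load(n);hsv=cv2.cvtColor(d["img"],cv2.COLOR_RGB2HSV)
    m=((hsv[:,:,1]<45)&(hsv[:,:,2]>(150))).astype(np.uint8)
    cs,_=cv2.findContours(m,cv2.RETR_EXTERNAL,cv2.CHAIN_APPROX_NONE)
    for c in cs:
        a=cv2.contourArea(c)
        if not 200<a<2500: continue
        p=onz(d,c[:,0],8)[:,:2]
        r=cv2.minAreaRect(p.astype(np.float32))
        if np.linalg.norm(r[0])>1000: continue
        print(n,a,c[:,0].mean(0)*1.5625,np.round(r[0],1),np.round(r[1],1),round(r[2],1), "area",cv2.contourArea(p.astype(np.float32)))
    # white pixel brightness
a=load("scene0")["img"][205:250,130:210,::-1];b=load("side0")["img"][140:180,275:335,::-1]
A=cv2.resize(a,None,fx=7,fy=7,interpolation=cv2.INTER_CUBIC)
B=cv2.resize(b,None,fx=6,fy=6,interpolation=cv2.INTER_CUBIC)
W=np.zeros((600,600,3),np.uint8);W[:315,:560]=A;W[330:570,:360]=B
cv2.imwrite("pics/crop.png",W)
E
```

```text
scene0 613.5 [266.71747967 350.57164634] [ 525.8 -315.7] [110.2  46.7] 58.1 area 4507.194512344897
scene0 522.5 [420.68643162 319.87179487] [ 624.1 -114. ] [109.   46.8] 40.9 area 4627.490755225765
scene0 433.5 [329.34253247 281.47321429] [ 452.4 -135.9] [ 46.4 113.1] 24.7 area 4824.350234741345
scene0 449.5 [424.36784351  63.66889313] [-259.9  853.3] [245.4 268. ] 39.2 area 32608.348113396205
side0 236.5 [701.07044199 525.67334254] [-22.1  28.9] [161.1  57.6] 12.5 area 1302.0034240534837
side0 288.5 [270.63097134 523.05931529] [551.6 353.2] [ 17.9 222.7] 86.3 area 1667.4900572719052
side0 307.5 [620.87797619 419.79166667] [146.2 -83.3] [ 21.9 153.3] 8.6 area 2326.8050530405453
side0 466.5 [471.59410112 325.47401685] [ 449.3 -134.3] [ 45.7 115.7] 24.7 area 4825.089820854249
side0 443.0 [384.35872396 297.86783854] [ 621.8 -111.7] [111.9  50.3] 40.7 area 5073.75438954914
side0 366.5 [479.40340909 249.85795455] [ 522.8 -314.3] [113.8  49.5] 58.3 area 4934.387728372123
side0 712.0 [740.34193841 193.16123188] [ 113.1 -723.3] [ 85.9 211.9] 7.1 area 11305.716582805151
```

View pics/crop.png

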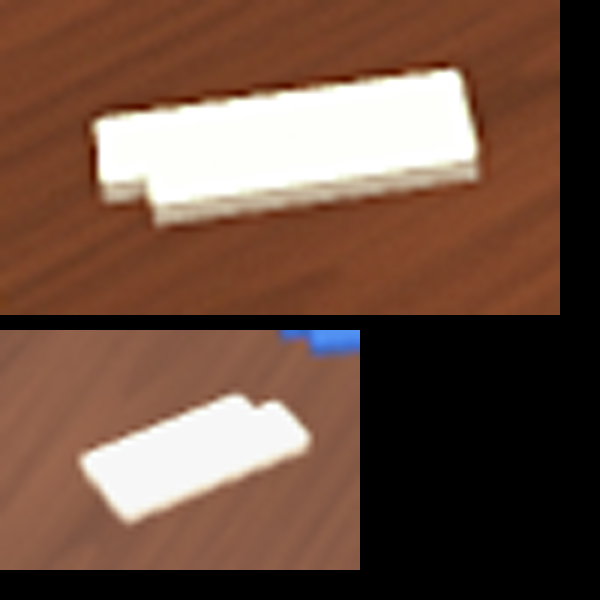

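Crop confirms it: the tile at scene (267,352) is white with a square step missing at its left-lower corner. The other two are four-cornered. Now the hollow and the current tool axes.

```bash
python3 - <<'E'
from h import *
from scipy.spatial.transform import Rotation as Ro
print(Ro.from_euler('xyz',[-1.72358946,1.56973796,1.79078595]).as_matrix().round(3))
for n,(u,v) in {"scene0":(545,224),"side0":(286,418)}.items():
    d=load(n);u/=1.5625;v/=1.5625
    print(n,onz(d,[u,v],40))
    hsv=cv2.cvtColor(d["img"],cv2.COLOR_RGB2HSV).astype(int)
    H,S,V=hsv[...,0],hsv[...,1],hsv[...,2]
    print(hsv[int(v)+25,int(u)-5],hsv[int(v),int(u)])
    a=d["img"][int(v)-45:int(v)+45,int(u)-70:int(u)+70,::-1]
    cv2.imwrite(f"pics/hol_{n}.png",cv2.resize(a,None,fx=5,fy=5,interpolation=cv2.INTER_CUBIC)); print(int(u)-70,int(v)-45)
E
```

```text
[[-0.     0.364 -0.931]
 [ 0.001 -0.931 -0.364]
 [-1.    -0.001 -0.   ]]
scene0 [[612.99037419 208.25920218  40.        ]]
[ 14 173 193] [ 14 174 201]
278 98
side0 [[611.3401326  207.19774566  40.        ]]
[ 13 128 220] [ 13 126 221]
113 222
```

View pics/hol_scene0.png

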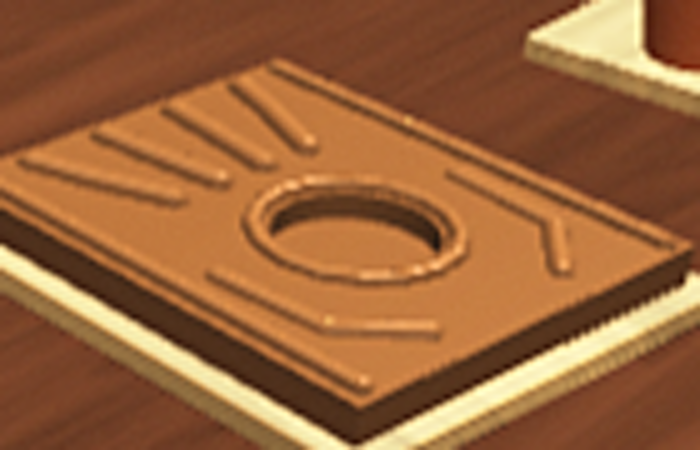

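View pics/hol_side0.png

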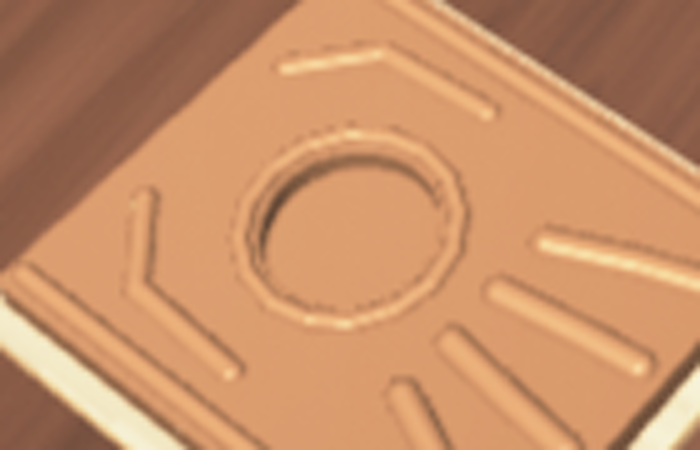

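```bash
python3 - <<'E'
from h import *
d=load("scene0");hsv=cv2.cvtColor(d["img"],cv2.COLOR_RGB2HSV)
m=((hsv[:,:,0]>100)&(hsv[:,:,0]<125)&(hsv[:,:,1]>150)).astype(np.uint8)
cs,_=cv2.findContours(m,cv2.RETR_EXTERNAL,cv2.CHAIN_APPROX_NONE)
T=np.array([524.2,-315])
for c in cs:
    if cv2.contourArea(c)<200: continue
    p=onz(d,c[:,0],8)[:,:2]; print(p.mean(0).round(),np.linalg.norm(p-T,axis=1).min())
print("jar base",onz(d,[[141/1.5625,326/1.5625]],0), "paddle ends",onz(d,np.array([[400,362],[508,435]])/1.5625,8))
# ring size check
for n,b in {"scene0":(243,467,278,5),"side0":(233,467,113,5)}.items():
    d=load(n);v={"scene0":143.8,"side0":267.8}[n]
    p=onz(d,[[b[0]/5+b[2],v],[b[1]/5+b[2],v]],44);print(n,np.linalg.norm(p[0]-p[1]),p.mean(0))
E
```

```text
[ 643. -441.] 144.25532929602835
[ 762. -313.] 197.527583734532
[ 489. -460.] 103.3034076083704
[ 313. -214.] 205.93515440031928
[-458. -139.] 802.1229943838922
jar base [[ 343.02798821 -400.7719397     0.        ]] paddle ends [[ 671.58883372 -204.9239267     8.        ]
 [ 858.40868681 -213.88292995    8.        ]]
scene0 118.45376599070231 [618.91408389 200.01107439  44.        ]
side0 117.61912991717224 [609.04862477 209.64170864  44.        ]
```

Request:
drive_tool:
  targets:
    - {"offset":[50,-41,-373],"rotation":[-0.643,0,0]}
    - {"offset":[50,-41,-373],"rotation":[-0.643,0,0]}
    - {"offset":[50,-41,-373],"rotation":[-0.643,0,0]}
    - {"offset":[50,-41,-373],"rotation":[-0.643,0,0]}
    - {"offset":[50,-41,-373],"rotation":[-0.643,0,0]}
    - {"offset":[50,-41,-373],"rotation":[-0.643,0,0]}
    - {"offset":[50,-41,-373],"rotation":[-0.643,0,0]}
    - {"offset":[50,-41,-373],"rotation":[-0.643,0,0]}
    - {"offset":[50,-41,-373],"rotation":[-0.643,0,0]}
    - {"offset":[50,-41,-373],"rotation":[-0.643,0,0]}
  grip: 65

```text
t: 1.4
ee_pos: [522.9, -315.7, 181.6]
tcp_rot: [1.363, 1.57, -0.765]
ft_force: [-0.9, 0.5, 0.5]
width: 65.3
```

The ring measures about 118 mm across its outer edge, which fits the 110 mm bead circle. The hollow is at about (612, 208). Next, a wrist check above the tile.

```bash
python3 - <<'E'
from bench import robot
from h import *
d=robot.get_image("wrist");pickle.dump(d,open("pics/wrist1.pkl","wb"))
cv2.imwrite("pics/wrist1.png",cv2.resize(d["img"][:,:,::-1],(800,600),interpolation=cv2.INTER_CUBIC))
img=d["img"];hsv=cv2.cvtColor(img,cv2.COLOR_RGB2HSV)
m=((hsv[:,:,1]<40)&(hsv[:,:,2]>190)).astype(np.uint8)
cs,_=cv2.findContours(m,cv2.RETR_EXTERNAL,cv2.CHAIN_APPROX_NONE)
K=d["mtx"];V=d["view"];R=V[:3,:3];o=-R.T@V[:3,3]
for c in cs:
    if cv2.contourArea(c)<400: continue
    uv=c[:,0]-K[:2,2];r=np.linalg.norm(uv,axis=1);th=r/K[0,0]
    cc=np.stack([np.sin(th)*uv[:,0]/r,-np.sin(th)*uv[:,1]/r,-np.cos(th)],1)@R
    p=(o+cc*((8-o[2])/cc[:,2])[:,None])[:,:2]
    rr=cv2.minAreaRect(p.astype(np.float32));print(c[:,0].mean(0)*1.5625,np.round(rr[0],1),np.round(rr[1],1),rr[2])
ob=robot.get_obs();print(ob["ee_pos"],ob["joint_pos"])
E
```

```text
[404.27509294 270.60873606] [ 523.5 -315.5] [109.  44.] 58.119964599609375
[191.02134146 126.5472561 ] [ 449.7 -135.9] [ 44.2 110.1] 24.604656219482422
[356.11758475  15.21451271] [ 592.2 -139.2] [30.6 44. ] 41.8698616027832
[ 522.97326655 -315.61311905  181.61310383] [-6.76280398e-01  4.27819390e-01  6.92151730e-02  1.21177409e+00
 -7.54163981e-05  1.45092493e+00]
```

View pics/wrist1.png

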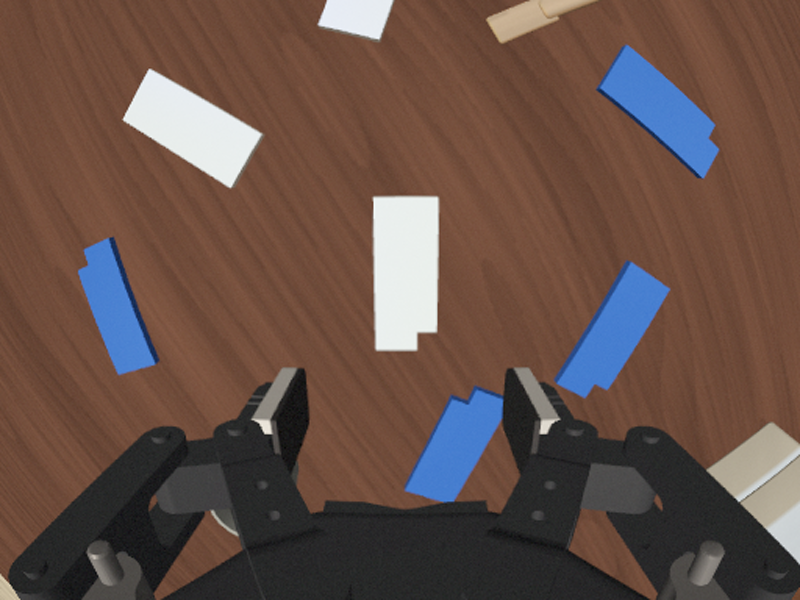

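The wrist view shows the tile aligned between the jaws at (404,271), with its nick at the lower right (427,341). It measures 109 x 44 mm, centred at (523.5, -315.5), which is within 1 mm of the TCP. Descending.

Request:
drive_tool:
  targets:
    - {"offset":[50,0,0],"rotation":[0,0,0]}
    - {"offset":[100,0,0],"rotation":[0,0,0]}
    - {"offset":[135,0,0],"rotation":[0,0,0]}
    - {"offset":[155,0,0],"rotation":[0,0,0]}
    - {"offset":[168,0,0],"rotation":[0,0,0]}
    - {"offset":[175,0,0],"rotation":[0,0,0]}
    - {"offset":[179,0,0],"rotation":[0,0,0]}
    - {"offset":[181.5,0,0],"rotation":[0,0,0]}
    - {"offset":[181.5,0,0],"rotation":[0,0,0]}
    - {"offset":[181.5,0,0],"rotation":[0,0,0]}

```text
t: 2.7
ee_pos: [523.8, -315.0, 0.1]
tcp_rot: [1.43, 1.57, -0.695]
ft_force: [-0.4, -0.5, -0.7]
width: 64.9
```

Request:
drive_tool:
  targets:
    - {"offset":[0,0,0],"rotation":[0,0,0]}
    - {"offset":[0,0,0],"rotation":[0,0,0]}
    - {"offset":[0,0,0],"rotation":[0,0,0]}
    - {"offset":[0,0,0],"rotation":[0,0,0]}
    - {"offset":[0,0,0],"rotation":[0,0,0]}
    - {"offset":[0,0,0],"rotation":[0,0,0]}
  grip: 30
  newtons: 50

```text
t: 3.45
ee_pos: [523.7, -314.9, 0.3]
tcp_rot: [1.302, 1.57, -0.823]
ft_force: [-2.0, 1.3, 6.7]
width: 42.2
```

Request:
drive_tool:
  targets:
    - {"offset":[-3,0,0],"rotation":[0,0,0]}
    - {"offset":[-10,0,0],"rotation":[0,0,0]}
    - {"offset":[-30,0,0],"rotation":[0,0,0]}
    - {"offset":[-55,0,0],"rotation":[0,0,0]}
    - {"offset":[-80,0,0],"rotation":[0,0,0]}
    - {"offset":[-80,0,0],"rotation":[0,0,0]}
    - {"offset":[-80,0,0],"rotation":[0,0,0]}

```text
t: 4.32
ee_pos: [523.4, -314.7, 79.1]
tcp_rot: [-1.665, 1.57, 2.492]
ft_force: [-0.1, -0.4, -1.5]
width: 42.0
```

```bash
python3 - <<'E'
from bench import robot
from h import *
d=robot.get_image("wrist");e=robot.get_image("scene")
pickle.dump(e,open("pics/scene2.pkl","wb"));pickle.dump(d,open("pics/wrist2.pkl","wb"))
o=robot.get_obs();c=proj(e,o["ee_pos"])[0].astype(int);print(c,o["ee_pos"])
a=e["img"][c[1]-50:c[1]+50,c[0]-50:c[0]+50,::-1]
W=np.zeros((400,800,3),np.uint8)
W[:,:400]=cv2.resize(a,(400,400),interpolation=cv2.INTER_CUBIC);W[:300,400:]=cv2.resize(d["img"][:,:,::-1],(400,300))
cv2.imwrite("pics/g2.png",W)
E
```

```text
[167 196] [ 523.17900098 -314.58031125   78.77938484]
```

View pics/g2.png

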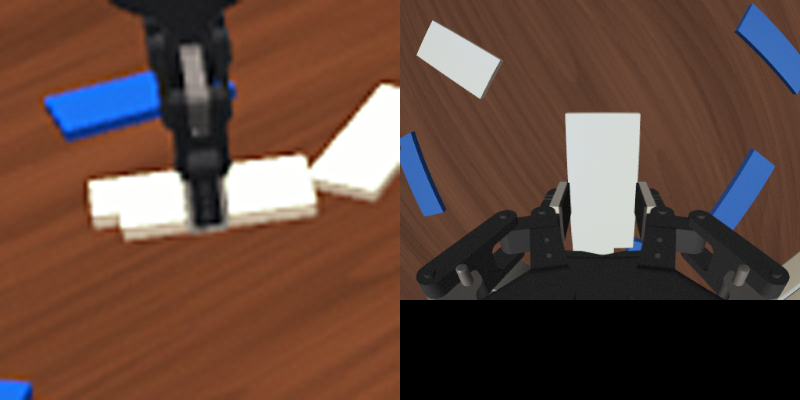

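The tile is held level at mid-length, nicked end at the left. I'll raise it, carry it over with a yaw of -133° about tool x in two calls, then tilt.

Request:
drive_tool:
  targets:
    - {"offset":[-50,0,0],"rotation":[0,0,0]}
    - {"offset":[-100,0,0],"rotation":[0,0,0]}
    - {"offset":[-150,-20,-49],"rotation":[-0.15,0,0]}
    - {"offset":[-150,-40,-98],"rotation":[-0.3,0,0]}
    - {"offset":[-150,-60,-147],"rotation":[-0.45,0,0]}
    - {"offset":[-150,-80,-196],"rotation":[-0.6,0,0]}
    - {"offset":[-150,-100,-245],"rotation":[-0.75,0,0]}
    - {"offset":[-150,-120,-295],"rotation":[-0.9,0,0]}
    - {"offset":[-150,-140,-344],"rotation":[-1.05,0,0]}
    - {"offset":[-150,-160,-393],"rotation":[-1.2,0,0]}

```text
t: 5.68
ee_pos: [594.7, 105.2, 229.0]
tcp_rot: [-2.165, 1.57, -3.086]
ft_force: [1.6, -1.1, -1.1]
width: 42.1
```

```bash
python3 - <<'E'
from bench import robot
import numpy as np
from scipy.spatial.transform import Rotation as Ro
o=robot.get_obs();R=Ro.from_euler('xyz',o["tcp_rot"]).as_matrix()
print(o["ee_pos"],o["joint_pos"].round(3),R.round(3),o["width"])
d=np.array([612,208,229])-o["ee_pos"];print("tool offset",R.T@d,"z yaw",np.degrees(np.arctan2(R[1,2],R[0,2])))
E
```

```text
[594.68134215 105.17839988 228.95447267] [ 0.04   0.403  0.157  1.326 -0.     0.961] [[-0.001  0.796  0.605]
 [-0.     0.605 -0.796]
 [-1.    -0.001 -0.001]] 42.1456072507335
tool offset [-7.12314068e-02  7.60082826e+01 -7.13789558e+01] z yaw -52.7617742378558
```

Request:
drive_tool:
  targets:
    - {"offset":[0,20,-19],"rotation":[-0.15,0,0]}
    - {"offset":[0,40,-38],"rotation":[-0.3,0,0]}
    - {"offset":[0,60,-57],"rotation":[-0.45,0,0]}
    - {"offset":[0,75,-71],"rotation":[-0.6,0,0]}
    - {"offset":[0,75,-71],"rotation":[-0.75,0,0]}
    - {"offset":[0,75,-71],"rotation":[-0.9,0,0]}
    - {"offset":[0,75,-71],"rotation":[-1.05,0,0]}
    - {"offset":[0,75,-71],"rotation":[-1.12,0,0]}
    - {"offset":[0,75,-71],"rotation":[-1.12,0,0]}
    - {"offset":[0,75,-71],"rotation":[-1.12,0,0]}

```text
t: 6.92
ee_pos: [611.9, 205.2, 229.3]
tcp_rot: [-3.12, 1.57, -2.928]
ft_force: [-0.9, -1.0, -1.7]
width: 42.1
```

```bash
python3 - <<'E'
from bench import robot
import numpy as np
from scipy.spatial.transform import Rotation as Ro
o=robot.get_obs();R=Ro.from_euler('xyz',o["tcp_rot"]).as_matrix()
print(o["ee_pos"],o["joint_pos"].round(3),R.round(3),o["width"])
z=R[:,2]
for s in (1,-1):
    Rn=R@Ro.from_rotvec([0,s*np.radians(40),0]).as_matrix();print(s,Rn.round(2).tolist())
E
```

```text
[611.90156498 205.22604016 229.30117318] [ 0.197  0.479  0.285  1.378 -0.     0.005] [[-0.001 -0.191  0.982]
 [-0.     0.982  0.191]
 [-1.    -0.    -0.001]] 42.08683224905949
1 [[-0.63, -0.19, 0.75], [-0.12, 0.98, 0.15], [-0.77, -0.0, -0.64]]
-1 [[0.63, -0.19, 0.75], [0.12, 0.98, 0.15], [-0.77, -0.0, 0.64]]
```

Request:
drive_tool:
  targets:
    - {"offset":[0,3,0],"rotation":[0,-0.12,0]}
    - {"offset":[0,3,0],"rotation":[0,-0.26,0]}
    - {"offset":[10,3,0],"rotation":[0,-0.4,0]}
    - {"offset":[25,3,0],"rotation":[0,-0.54,0]}
    - {"offset":[40,3,0],"rotation":[0,-0.65,0]}
    - {"offset":[52,3,0],"rotation":[0,-0.7,0]}
    - {"offset":[62,3,0],"rotation":[0,-0.7,0]}
    - {"offset":[62,3,0],"rotation":[0,-0.7,0]}
    - {"offset":[62,3,0],"rotation":[0,-0.7,0]}
    - {"offset":[62,3,0],"rotation":[0,-0.7,0]}

```text
t: 8.18
ee_pos: [612.3, 208.3, 168.6]
tcp_rot: [0.0, 0.87, 0.194]
ft_force: [0.1, 0.1, -1.2]
width: 42.2
```

```bash
python3 - <<'E'
from bench import robot
from h import *
from scipy.spatial.transform import Rotation as Ro
W=np.zeros((400,800,3),np.uint8)
o=robot.get_obs();R=Ro.from_euler('xyz',o["tcp_rot"]).as_matrix()
print(o["ee_pos"],o["qd"].round(3),R.round(3),o["width"],o["ft_force"],o["t"])
for i,n in enumerate(["scene","side"]):
    e=robot.get_image(n);pickle.dump(e,open(f"pics/{n}3.pkl","wb"))
    c=proj(e,o["ee_pos"])[0].astype(int);print(n,c)
    W[:,400*i:400*i+400]=cv2.resize(e["img"][c[1]-60:c[1]+60,c[0]-60:c[0]+60,::-1],(400,400),interpolation=cv2.INTER_CUBIC)
    cv2.imwrite(f"pics/{n}3.png",e["img"][:,:,::-1])
cv2.imwrite("pics/g3.png",W)
E
```

```text
[612.28713806 208.33580685 168.61944699] [ 0.002 -0.001 -0.012 -0.008  0.001 -0.   ] [[ 0.633 -0.193  0.75 ]
 [ 0.124  0.981  0.147]
 [-0.764  0.     0.645]] 42.16932068791719 [ 0.12795553  0.11528434 -1.23747268] 8.175
scene [354  97]
side [174 238]
```

View pics/g3.png

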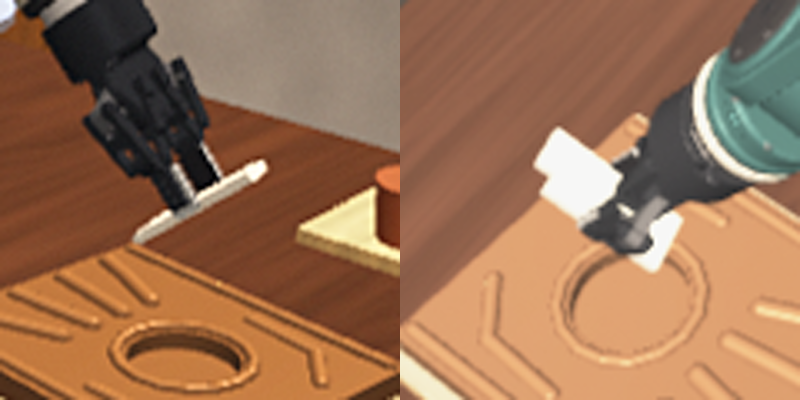

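View pics/scene3.png

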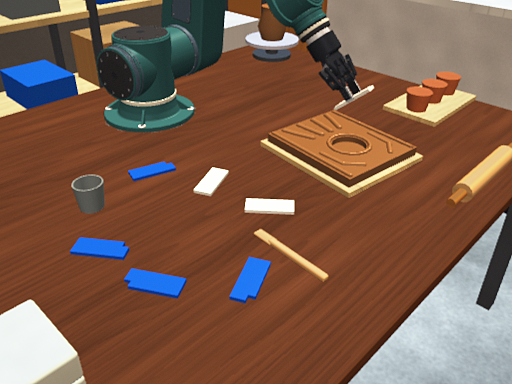

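Both views show the tile sloping, with its nicked end high. Its middle sits at the projected TCP, about (202,200) in the left crop, and the bystanders haven't moved. I'll let it settle, then hand in.

Request:
drive_tool:
  targets:
    - {"offset":[0,0,0],"rotation":[0,0,0]}
    - {"offset":[0,0,0],"rotation":[0,0,0]}
    - {"offset":[0,0,0],"rotation":[0,0,0]}
    - {"offset":[0,0,0],"rotation":[0,0,0]}

```text
t: 8.78
ee_pos: [611.4, 208.2, 167.8]
tcp_rot: [0.0, 0.871, 0.194]
ft_force: [-0.0, 0.1, -1.2]
width: 42.1
```

```bash
python3 - <<'E'
from bench import robot
o=robot.get_obs();print(o["t"],o["ee_pos"],abs(o["qd"]).max(),o["width"])
print(robot.sign_off())
E
```

```text
8.775 [611.40168412 208.19732077 167.80158687] 0.0014956601497673918 42.07888181891472
the job is handed in; nothing more can be done
None
```

I picked up the nicked white tile across its middle with a 50 N grip. It is now held over the hollow at about 40° with the nicked end high, and I handed the job in at t = 8.8 s. No verdict came back.

**Last checks:**
- **Position:** the TCP is at (611, 208, 168) mm. The hollow measured (612, 208) from two views, which agreed to about 2 mm.
- **Slope and level:** the tool axes give a 40° slope with the short edges level. The camera views agree on the slope and which end is high.
- **Stillness:** the joints were almost still, at most 0.0015 rad/s.
- **Bystanders:** in the scene picture the plain tiles, jar and paddle look unmoved. I judged this by eye, without measuring them again.

**Disagreements:**
- **Finger opening:** it reads 42 mm on the 44 mm tile, but the pictures and the weight on the wrist show the tile is held.
- **Bench contact:** a vertical force of about 7 N appeared as the fingers closed, probably the fingertips touching the bench. It was gone after the lift.
- **Ring check:** a cruder check on the bead ring put the hollow's centre up to 10 mm away, still well inside the 35 mm allowed.

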